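Shut and bolt the propagating case

TASK

Close up the acrylic case for the night using only your fingertips: first push its propped-open lid down until it lies flat shut, then push both slide bolts on its front ledge fully home, away from you, over the lid. Only push: do not lift the lid further open or pick anything up, and leave the tweezers lying between the bolts and the other things around the case where they are.

Things in the scene. Friction and masses are not known exactly. Their poses are not given: they have to be found in the camera images.
- case: clear acrylic case with birch plywood floor and front ledge, 260 (x) x 280 (y) x 120 mm high, fixed. Origin: centre of its underside. +x points away from the robot to the hinge side (yaw within 0.35 rad), y left, z up. The ledge is the fixed front strip of the top, x = -130 to -62 mm, its top 120 mm above the bench; it carries two bolts and the tweezers. The lid covers the rest.
- lid (a joint): the lid's hinge angle in rad: 0 = flat shut, top flush with the ledge; grows as it opens; starts at 0.55 to 1.1. Stiff hinge: the lid stays where it is left; 1 to 4 N at the free edge pushes it down. The lid is 276 mm wide, 185 mm from hinge to free edge, 10 mm thick: a birch plywood frame (free-edge strip 45 mm wide) around a clear pane.
- lid_hinge (a point): middle of the lid's hinge axis (which runs along the case's y), on the case's far top edge at x = +125 mm, z = 110 mm in the case's frame: level with the underside of the shut lid, so the lid's upper face lies 10 mm off the axis.
- lid_edge (a point): middle of the lid's free (near) edge, on its upper face; moves with the lid; 185 mm from the hinge along the lid and 10 mm out.
- bolt_left (a joint): slide bolt on the ledge's left as seen from the robot (y = +105 mm in the case's frame): travel in m along the case's +x. 0 = fully drawn back towards the robot, 0.040 = home at its stop, tongue 24 mm over the lid. Starts at 0 to 0.012; needs about 2 N to slide and stays where it is left. A flat steel tongue 46 x 22 mm with an upright tab at its near end.
- bolt_right (a joint): slide bolt on the ledge's right as seen from the robot (y = -105 mm in the case's frame): travel in m along the case's +x. 0 = fully drawn back towards the robot, 0.040 = home at its stop, tongue 24 mm over the lid. Starts at 0 to 0.012; needs about 2 N to slide and stays where it is left. A flat steel tongue 46 x 22 mm with an upright tab at its near end.
- bolt_left_tab (a point): top centre of the left bolt's upright steel tab (30 mm wide, 6 mm thick along x, 20 mm tall), 22 mm above the ledge; moves with the bolt. The tab's near face is free: nothing stands in front of it.
- bolt_right_tab (a point): top centre of the right bolt's upright steel tab (30 mm wide, 6 mm thick along x, 20 mm tall), 22 mm above the ledge; moves with the bolt. The tab's near face is free: nothing stands in front of it.
- tweezers: loose bamboo tweezers, 110 x 20 x 6 mm, lying across the ledge between the bolts; origin under their middle, x along them. Leave alone.
- brown_pot: loose brown glazed pot, 110 mm across, 75 mm high, beside the case; origin under its centre. Leave alone.
- clay_pot: loose unglazed clay pot, 80 mm across, 70 mm high, beside the case; origin under its centre. Leave alone.
- jar: loose glass jar with a cap, 66 mm across, 85 mm high, beside the case; origin under its centre. Leave alone.
- root_hook: loose root hook, wooden handle and bent steel hook, 155 mm long, 12 mm high, lying beside the case on the right; origin under its middle. Leave alone.
- brush: loose brush, 160 mm long, lying on the bench between the robot and the case; origin under its middle. Leave alone.

How it is judged:
By the outcome, as a careful person would: the job done as asked, in the order asked, and still so for the second after the job is handed in, with the robot touching nothing.
It also fails if it takes over 48 s, if anything falls off the work surface, if the arm or the gripper's body presses on something with over 40 N, if the wrist force passes 120 N, or if a joint passes its speed limit or range.

ROBOT

A 6-joint arm with a two-finger parallel gripper is mounted at the origin on the work surface. World frame = base frame: x ahead of the robot, y to its left, z up, the work surface at z = 0. Lengths are in m, angles in rad, forces in N, time in s.
With the tool pointing down it reaches from about 0.325 to 0.775 m from the base axis. Payload 9.3 kg.
Tool frame: the origin (TCP) lies between the finger pads; the fingertips stand 14 mm ahead of it and the grasp point (between the pads) lies 5 mm behind it; x points along the fingers, y is the direction in which the jaws open and shut, and the axes are right-handed (so a half turn about x gives the same grasp; the last joint's range is limited). The gripper opens to 85 mm and grips with 20 to 120 N. Pads are 22 mm wide; open, the fingers measure 114 mm over their backs; the gripper's body (76 mm by 85 mm) begins 54 mm behind the grasp point. The pads swing forward as they close: fully open they stand 13 mm farther back than shut.
Start: joints at [1.171, 0.259, 0.021, 1.334, 0, 1.418], TCP at [0.134, 0.533, 0.245] pointing down, gripper open.
Joint ranges: [-3.04, 3.04], [-0.91, 1.82], [-1.04, 1.36], [-1.92, 1.95], [-1.52, 1.45], [-3.14, 3.14]. Speed limits (rad/s): [2.22, 2.22, 2.79, 3.14, 3.14, 3.14].

INTERFACE

Orientations are given as a 3x3 rotation matrix whose columns are the frame's x, y, z axes.
In Python, from workcell import arm, vision gives the robot as it stands.
- The arm moves only by the shell command python3 -m crank 'ROWS' [FORCE]. ROWS is JSON, a list that holds one entry, the list of rows, each a list of 7 numbers: the shift along the tool's x, y, z in m, then the turn, a rotation vector about the tool's x, y, z in rad, then the opening, from -1 (shut) to 1 (fully open). A call has exactly 8 rows; each row is the pose to reach, as a shift and turn from the pose measured when the call began, along the tool's axes at that moment; what a row does not reach only later rows make up. A row lasts 1/8 s, in which the tool goes at most 62.5 mm and 10.7 degrees, less where a joint would pass 70% of its speed; a pose out of reach is approached as far as the arm can. A call with a gripper value outside its range is refused whole. The fingers move at their own pace and stop on an object; FORCE is the grip in N (left out, the last holds). Time passes only in rows, so rows that repeat a pose let the fingers close, or fill a call up. It gives the time, the measured TCP pose, the force and the opening at its end, in the units of the state.
- arm.state(): the state, without advancing time (a new reading comes with each control period).
- vision.snapshot(name): name is "side" or "top" or "wrist"; returns the picture (400x640x3 uint8, blue, green, red); there is no depth.
- vision.get_calibration(name): a dict with "K" (3x3 intrinsics, pixels), "world_from_camera" (4x4, takes a point from camera to world coordinates). Camera axes: x right, y up, looking along -z (the intrinsics and any distortion apply to the point x, -y, -z); pixel columns grow to the right and rows downward; lengths in m; the calibration is good to about 2 mm. The wrist camera is an equidistant fisheye: a pixel r from the principal point sees the ray r / f radians off the axis. A picture is of the moment at which its call begins: read the wrist's pose just before it. get_calibration takes no time and is no camera call; for the wrist camera it gives the pose at the moment of the call.
- arm.finish_job(): hands the job in, once; it reports no verdict.
The state is a dict: "clock": time; "joints": joint angles; "joint_velocities": joint speeds; "effort": joint torques, N m; "eef_pos": TCP position; "tool_rot": TCP orientation; "wrist_force": force on the tool from outside, world axes, zero at the start; "ft_torque": the same for the moment, N m; "width": finger opening in m.
Only numpy, scipy, OpenCV 4.12 (cv2) and the standard library are available. Lean on these libraries where they do the work, as an engineer would, in place of code of your own. Each camera call takes 0.05 s, during which the arm holds its last target. There are 200 camera calls.

## Working session

There is one attempt and no reset: what is moved stays moved. The work goes in short steps, Python scripts to look and compute and a shell command to move; the robot and the scene stay as the last step left them, time stands still between calls to the robot, and variables do not carry over. Pictures are saved under pics/ and viewed, about 8 in all and at most 12, crops included, and the job is handed in when it is done.

```bash
mkdir -p pics; python3 - <<'E'
from workcell import arm, vision
import cv2, numpy as np
np.set_printoptions(precision=4,suppress=True)
for n in("top","side"):
    cv2.imwrite(f"pics/{n}0.png",vision.snapshot(n)); c=vision.get_calibration(n); print(n,c)
s=arm.state();print(s)
E
```

```text
top {'K': array([[456.131 ,   0.    , 323.8606],
       [  0.    , 456.131 , 197.0739],
       [  0.    ,   0.    ,   1.    ]]), 'world_from_camera': array([[ 0.0075,  0.9939, -0.1096,  0.4963],
       [-0.9995,  0.0109,  0.0297,  0.0369],
       [ 0.0307,  0.1093,  0.9935,  1.0098],
       [ 0.    ,  0.    ,  0.    ,  1.    ]])}
side {'K': array([[434.2809,   0.    , 320.9612],
       [  0.    , 434.2809, 200.1153],
       [  0.    ,   0.    ,   1.    ]]), 'world_from_camera': array([[ 0.9986,  0.0459, -0.0276,  0.544 ],
       [-0.0519,  0.7005, -0.7118, -0.7616],
       [-0.0133,  0.7122,  0.7019,  0.8758],
       [ 0.    ,  0.    ,  0.    ,  1.    ]])}
{'clock': 0.1, 'joints': array([1.1714, 0.2592, 0.0209, 1.3337, 0.    , 1.4182]), 'joint_velocities': array([ 0.0002, -0.0031,  0.0008, -0.0019,  0.0007,  0.0007]), 'effort': array([  0.007 , -55.6692,  34.5071,   0.0116,  -0.0001,  -0.    ]), 'eef_pos': array([0.1343, 0.5331, 0.2447]), 'tool_rot': array([[-0.0005,  0.2443,  0.9697],
       [-0.0011,  0.9697, -0.2443],
       [-1.    , -0.0012, -0.0002]]), 'wrist_force': array([ 0.0796, -0.4146,  0.5601]), 'ft_torque': array([-0.0151,  0.033 ,  0.0738]), 'width': 0.0855865083490639}
```

View pics/top0.png

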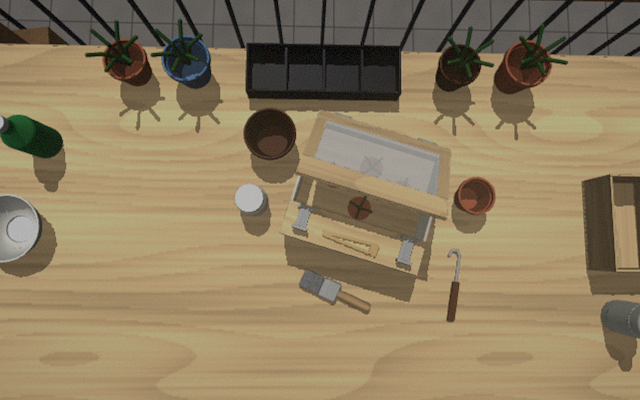

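View pics/side0.png

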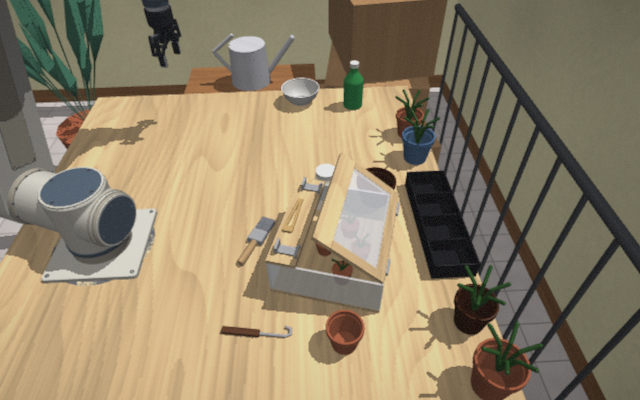

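The top view shows the case around (365,200), rotated, with the lid's free edge from about (300,178) to (447,215) and bolts near (302,218) and (406,250). The side view shows the same, with tweezers between the bolts. Next I'll enlarge both for accurate corners.

```bash
python3 - <<'E'
import cv2
a=cv2.imread("pics/top0.png")[100:290,270:470]; cv2.imwrite("pics/topc.png",cv2.resize(a,None,fx=3,fy=3,interpolation=cv2.INTER_CUBIC))
a=cv2.imread("pics/side0.png")[145:305,255:415]; cv2.imwrite("pics/sidec.png",cv2.resize(a,None,fx=3.75,fy=3.75,interpolation=cv2.INTER_CUBIC))
E
```

```text
(no output)
```

View pics/topc.png

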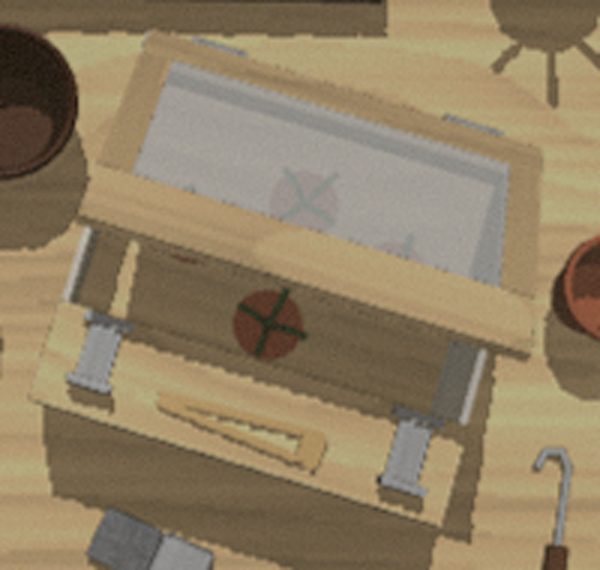

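View pics/sidec.png

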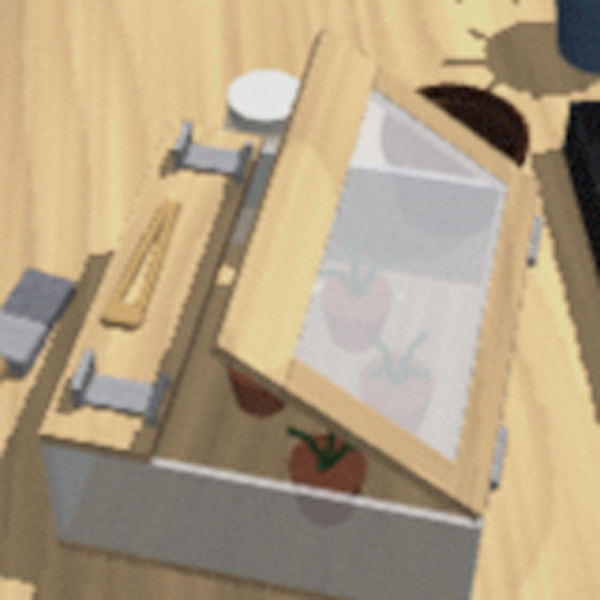

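The crops show: in the top crop, ledge near corners at (32,402) and (443,523), tab bases at about (92,387) and (402,490), lid edge from (82,212) to (530,352). In the side crop, the lid edge runs from (325,30) to (220,348), and the tabs are at (183,140) and (83,375).

```bash
cat > h.py <<'E'
import numpy as np
from workcell import vision
np.set_printoptions(precision=4,suppress=True)
C={n:vision.get_calibration(n) for n in("top","side")}
def ray(n,u,v):
    K,T=C[n]["K"],C[n]["world_from_camera"]
    d=np.array([(u-K[0,2])/K[0,0],-(v-K[1,2])/K[1,1],-1.]); return T[:3,3],T[:3,:3]@d
def plane(n,u,v,z):
    o,d=ray(n,u,v); return o+d*(z-o[2])/d[2]
def tri(a,b):
    (o,d),(p,e)=ray("top",*a),ray("side",*b)
    t=np.linalg.lstsq(np.c_[d,-e],p-o,rcond=None)[0]; P,Q=o+t[0]*d,p+t[1]*e
    return (P+Q)/2,np.linalg.norm(P-Q)
T=lambda x,y:(270+x/3,100+y/3)
S=lambda x,y:(255+x/3.75,145+y/3.75)
def toW(o,yaw,p): c,s=np.cos(yaw),np.sin(yaw); return np.array([o[0]+c*p[0]-s*p[1],o[1]+s*p[0]+c*p[1],p[2]])
E
python3 - <<'E'
from h import *
L=plane("top",*T(32,402),.12);R=plane("top",*T(443,523),.12)
Rs=plane("side",*S(42,437),.12)
e=L-R; print(L,R,Rs,np.linalg.norm(e)); yaw=np.arctan2(-e[0],e[1]);m=(L+R)/2
o=m+.13*np.array([np.cos(yaw),np.sin(yaw),0]);print("yaw",yaw,"o",o)
A=tri(T(84,212),S(325,30));B=tri(T(530,353),S(219,347));print("lid edge",A,B,np.linalg.norm(A[0]-B[0]))
# hinge-corner
for t in(T(150,33),T(543,150)): print("hinge top corner",plane("top",*t,.115))
for n,y in(("l",.105),("r",-.105)):
    pass
def loc(p): c,s=np.cos(yaw),np.sin(yaw); d=p-o; return np.array([c*d[0]+s*d[1],-s*d[0]+c*d[1],p[2]])
print("local edge",loc(A[0]),loc(B[0]))
print("tabs near foot", loc(plane("top",*T(92,390),.132)),loc(plane("top",*T(402,490),.132)))
print("tab tops side", loc(plane("side",*S(182,124),.142)),loc(plane("side",*S(82,355),.142)))
print("hinge corner local",[loc(plane("top",*t,.115)) for t in(T(150,33),T(543,150))])
for p in[(.063,0,.12),(-.13,.105,.142),(-.13,-.105,.142)]: print(toW(o,yaw,p))
E
```

```text
[0.5214 0.0936 0.12  ] [ 0.4457 -0.1729  0.12  ] [ 0.4452 -0.1773  0.12  ] 0.2770307312893012
yaw -0.2770113974075966 o [ 0.6086 -0.0752  0.12  ]
lid edge (array([0.6284, 0.0588, 0.2226]), np.float64(0.00110887692494622)) (array([ 0.5495, -0.2016,  0.2207]), np.float64(1.601962872727059e-05)) 0.2721556714924311
hinge top corner [0.7695 0.0192 0.115 ]
hinge top corner [ 0.6932 -0.2454  0.115 ]
local edge [-0.0176  0.1343  0.2226] [-0.0223 -0.1378  0.2207]
tabs near foot [-0.112   0.1032  0.132 ] [-0.1174 -0.1049  0.132 ]
tab tops side [-0.1112  0.1142  0.142 ] [-0.1175 -0.096   0.142 ]
hinge corner local [array([0.1289, 0.1348, 0.115 ]), array([ 0.1279, -0.1406,  0.115 ])]
[ 0.6692 -0.0924  0.12  ]
[0.5123 0.0614 0.142 ]
[ 0.4548 -0.1406  0.142 ]
```

Lid angle is about 0.60 rad, and the sizes check out (ledge 277 mm, lid 272 mm, radius 183 mm). First I'll travel high with the fingers shut.

```bash
python3 -m crank '[[[-0.006,-0.0355,0.0457,0.004,0,0,-1],[-0.012,-0.071,0.0914,0.008,0,0,-1],[-0.018,-0.1065,0.1371,0.012,0,0,-1],[-0.024,-0.142,0.1828,0.016,0,0,-1],[-0.030,-0.1775,0.2285,0.020,0,0,-1],[-0.036,-0.213,0.2742,0.024,0,0,-1],[-0.043,-0.2485,0.3199,0.028,0,0,-1],[-0.050,-0.284,0.366,0.030,0,0,-1]]]' 20
cat > rel.py <<'E'
# rel.py lx ly tipz : shift in tool axes and turn to a case-frame fingertip position
import sys; from h import *; from workcell import arm
yaw=-.277;o=np.array([.6086,-.0752])
x,y,z=map(float,sys.argv[1:]); s=arm.state(); R=s["tool_rot"]
t=toW(o,yaw,(x,y,z+.014)); print("shift",R.T@(t-s["eef_pos"]))
from scipy.spatial.transform import Rotation as Q
c,n=np.cos(yaw),np.sin(yaw); G=np.array([[0,-n,c],[0,c,n],[-1,0,0]])
print("turn",Q.from_matrix(R.T@G).as_rotvec(),"F",s["wrist_force"],"w",s["width"],"t",s["clock"],"tcp",s["eef_pos"])
E
python3 rel.py .001 0 .25
```

```text
clock: 1.1
eef_pos: [0.4206, 0.1666, 0.2951]
tool_rot: [[-0.001, 0.273, 0.962], [-0.001, 0.962, -0.273], [-1.0, -0.001, -0.0]]
wrist_force: [0.5, 1.4, 0.4]
width: -0.0002
shift [ 0.0313 -0.1812  0.248 ]
turn [ 0.     -0.0002  0.0011] F [0.4642 1.3667 0.3802] w -0.00019866651164932521 t 1.1 tcp [0.4206 0.1666 0.2951]
```

```bash
python3 -m crank '[[[0,-0.030,0.041,0,0,0,-1],[0,-0.060,0.082,0,0,0,-1],[0,-0.090,0.123,0,0,0,-1],[0,-0.120,0.164,0,0,0,-1],[0,-0.150,0.205,0,0,0,-1],[0.005,-0.181,0.248,0,0,0,-1],[0.018,-0.181,0.248,0,0,0,-1],[0.031,-0.181,0.248,0,0,0,-1]]]'
python3 rel.py .001 0 .214; python3 rel.py -.04 0 .118
python3 - <<'E'
from workcell import vision; import cv2
cv2.imwrite("pics/side1.png",cv2.resize(vision.snapshot("side")[100:310,230:450],None,fx=2.7,fy=2.7))
E
```

```text
clock: 2.1
eef_pos: [0.6092, -0.0752, 0.263]
tool_rot: [[-0.002, 0.274, 0.962], [-0.0, 0.962, -0.274], [-1.0, -0.001, -0.002]]
wrist_force: [-0.1, 0.9, 0.2]
width: -0.0
shift [ 0.035  -0.0001  0.0005]
turn [-0.0004 -0.0018  0.0009] F [-0.1185  0.9153  0.1583] w -2.4499513691714453e-06 t 2.1 tcp [ 0.6092 -0.0752  0.263 ]
shift [ 0.131  -0.0001 -0.0404]
turn [-0.0004 -0.0018  0.0009] F [-0.1185  0.9153  0.1583] w -2.4499513691714453e-06 t 2.1 tcp [ 0.6092 -0.0752  0.263 ]
```

View pics/side1.png

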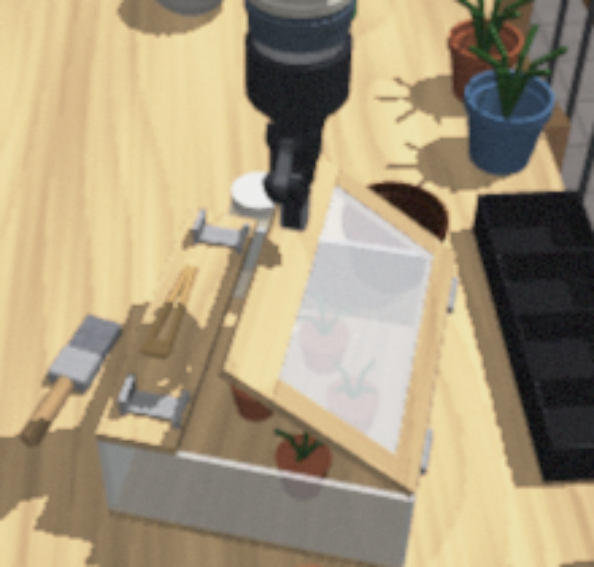

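The fingertips, at about (293,222), are above the lid's free-edge strip. Next is the push down along the arc.

```bash
python3 -m crank '[[[0.015,0,0,0,0,0,-1],[0.028,0,0,0,0,0,-1],[0.038,0,-0.002,0,0,0,-1],[0.048,0,-0.008,0,0,0,-1],[0.058,0,-0.014,0,0,0,-1],[0.068,0,-0.020,0,0,0,-1],[0.078,0,-0.025,0,0,0,-1],[0.088,0,-0.029,0,0,0,-1]]]'
python3 rel.py -.04 0 .12
```

```text
clock: 3.15
eef_pos: [0.5801, -0.0667, 0.1731]
tool_rot: [[-0.004, 0.273, 0.962], [-0.0, 0.962, -0.273], [-1.0, -0.001, -0.003]]
wrist_force: [2.4, -0.4, 1.3]
width: 0.0
shift [ 0.0391 -0.0003 -0.0101]
turn [ 0.0002 -0.0033  0.0011] F [ 2.3699 -0.4244  1.3062] w 4.2884457814104895e-05 t 3.15 tcp [ 0.5801 -0.0667  0.1731]
```

```bash
python3 -m crank '[[[0.008,0,-0.003,0,0,0,-1],[0.016,0,-0.006,0,0,0,-1],[0.023,0,-0.008,0,0,0,-1],[0.030,0,-0.010,0,0,0,-1],[0.035,0,-0.010,0,0,0,-1],[0.038,0,-0.010,0,0,0,-1],[0.040,0,-0.010,0,0,0,-1],[0.0415,0,-0.010,0,0,0,-1]]]'
python3 rel.py -.04 0 .12
```

```text
clock: 4.15
eef_pos: [0.5701, -0.0638, 0.1338]
tool_rot: [[-0.002, 0.273, 0.962], [-0.001, 0.962, -0.273], [-1.0, -0.001, -0.002]]
wrist_force: [-11.2, 3.0, 31.2]
width: -0.0005
shift [-0.0002 -0.0004  0.0002]
turn [ 0.0004 -0.002   0.0012] F [-11.2341   2.9782  31.2374] w -0.0005334195612729936 t 4.15 tcp [ 0.5701 -0.0638  0.1338]
```

The lid is down on its stop: the tip is at 0.120 and the force rose to 31 N. Next I'll lift off and go in front of the left bolt.

```bash
python3 -m crank '[[[-0.028,0,0,0,0,0,-1],[-0.056,0,0,0,0,0,-1],[-0.056,0.035,-0.035,0,0,0,-1],[-0.056,0.070,-0.070,0,0,0,-1],[-0.056,0.105,-0.102,0,0,0,-1],[-0.056,0.105,-0.102,0,0,0,-1],[-0.056,0.105,-0.102,0,0,0,-1],[-0.056,0.105,-0.102,0,0,0,-1]]]'
python3 rel.py -.142 .105 .128
python3 - <<'E'
from workcell import vision; import cv2
cv2.imwrite("pics/side2.png",cv2.resize(vision.snapshot("side")[120:310,240:420],None,fx=3,fy=3))
cv2.imwrite("pics/top2.png",cv2.resize(vision.snapshot("top")[100:290,270:470],None,fx=3,fy=3,interpolation=cv2.INTER_CUBIC))
E
```

```text
clock: 5.15
eef_pos: [0.5013, 0.0643, 0.1897]
tool_rot: [[-0.002, 0.274, 0.962], [-0.001, 0.962, -0.274], [-1.0, -0.001, -0.002]]
wrist_force: [-0.4, -0.8, 0.5]
width: -0.0004
shift [ 0.0477  0.0002 -0.0005]
turn [-0.0006 -0.002   0.0013] F [-0.4295 -0.8199  0.5293] w -0.0003800950059156705 t 5.15 tcp [0.5013 0.0643 0.1897]
```

View pics/side2.png

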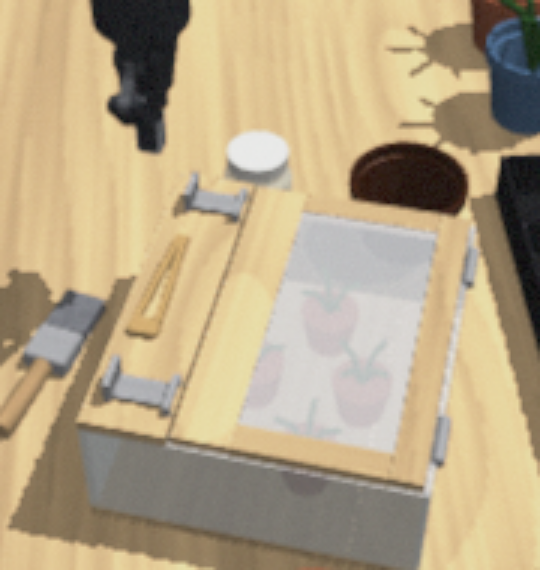

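The lid lies flat shut, flush with the ledge. The bolts and tweezers are undisturbed, and the fingertips at (150,145) are in front of the left tab.

```bash
python3 -m crank '[[[0.024,0,0,0,0,0,-1],[0.0475,0,0,0,0,0,-1],[0.0475,0,0.007,0,0,0,-1],[0.0475,0,0.014,0,0,0,-1],[0.0475,0,0.021,0,0,0,-1],[0.0475,0,0.028,0,0,0,-1],[0.0475,0,0.034,0,0,0,-1],[0.0475,0,0.039,0,0,0,-1]]]'
python3 rel.py -.095 .105 .128
```

```text
clock: 6.25
eef_pos: [0.5389, 0.0535, 0.1421]
tool_rot: [[-0.003, 0.274, 0.962], [-0.001, 0.962, -0.274], [-1.0, -0.001, -0.002]]
wrist_force: [-2.5, 0.2, 1.0]
width: -0.0001
shift [0.0001 0.0003 0.0073]
turn [-0.0009 -0.0023  0.0014] F [-2.5411  0.2162  1.0296] w -0.00013278691656930954 t 6.25 tcp [0.5389 0.0535 0.1421]
```

```bash
python3 -m crank '[[[0,0,0.002,0,0,0,-1],[0,0,0.004,0,0,0,-1],[0,0,0.005,0,0,0,-1],[0,0,0.006,0,0,0,-1],[0,0,0.007,0,0,0,-1],[0,0,0.008,0,0,0,-1],[0,0,0.008,0,0,0,-1],[0,0,0.008,0,0,0,-1]]]'
python3 rel.py -.095 .105 .128
```

```text
clock: 7.25
eef_pos: [0.5467, 0.0513, 0.1421]
tool_rot: [[-0.002, 0.274, 0.962], [-0.001, 0.962, -0.274], [-1.0, -0.001, -0.002]]
wrist_force: [-1.5, 0.1, -0.3]
width: -0.0002
shift [ 0.0001  0.0003 -0.0008]
turn [-0.0009 -0.0022  0.0013] F [-1.4993  0.0949 -0.3225] w -0.00016346633204477562 t 7.25 tcp [0.5467 0.0513 0.1421]
```

```bash
python3 -m crank '[[[0,0,0.001,0,0,0,-1],[0,0,0.002,0,0,0,-1],[0,0,0.003,0,0,0,-1],[0,0,0.004,0,0,0,-1],[0,0,0.004,0,0,0,-1],[0,0,0.005,0,0,0,-1],[0,0,0.005,0,0,0,-1],[0,0,0.005,0,0,0,-1]]]'
python3 rel.py -.095 .105 .128
```

```text
clock: 8.25
eef_pos: [0.5487, 0.0507, 0.142]
tool_rot: [[-0.007, 0.274, 0.962], [0.001, 0.962, -0.274], [-1.0, -0.001, -0.007]]
wrist_force: [-15.7, 2.6, 9.6]
width: -0.0004
shift [-0.      0.0003 -0.003 ]
turn [-0.0003 -0.0073  0.0015] F [-15.6903   2.6425   9.6365] w -0.0004282589348808834 t 8.25 tcp [0.5487 0.0507 0.142 ]
```

The force rose to 16 N and motion stopped 3 mm short of the command, so the left bolt is at its stop. Next I'll back off, lift and cross to the right.

```bash
python3 -m crank '[[[0,0,-0.025,0,0.007,0,-1],[0,0,-0.050,0,0.007,0,-1],[-0.050,0,-0.050,0,0.007,0,-1],[-0.050,-0.053,-0.050,0,0.007,0,-1],[-0.050,-0.106,-0.050,0,0.007,0,-1],[-0.050,-0.159,-0.050,0,0.007,0,-1],[-0.050,-0.210,-0.050,0,0.007,0,-1],[-0.050,-0.210,-0.050,0,0.007,0,-1]]]'
python3 rel.py -.142 -.105 .128
```

```text
clock: 9.25
eef_pos: [0.4433, -0.1406, 0.1928]
tool_rot: [[-0.013, 0.278, 0.96], [0.002, 0.961, -0.278], [-1.0, -0.002, -0.013]]
wrist_force: [-0.2, 0.6, 0.1]
width: -0.0001
shift [ 0.0508  0.0032 -0.0002]
turn [-0.0049 -0.0131  0.002 ] F [-0.2439  0.5843  0.1419] w -0.00014211124677192692 t 9.25 tcp [ 0.4433 -0.1406  0.1928]
```

```bash
python3 -m crank '[[[0.025,0.003,0,-0.005,-0.013,0,-1],[0.051,0.003,0,-0.005,-0.013,0,-1],[0.051,0.003,0.008,-0.005,-0.013,0,-1],[0.051,0.003,0.016,-0.005,-0.013,0,-1],[0.051,0.003,0.024,-0.005,-0.013,0,-1],[0.051,0.003,0.031,-0.005,-0.013,0,-1],[0.051,0.003,0.037,-0.005,-0.013,0,-1],[0.051,0.003,0.042,-0.005,-0.013,0,-1]]]'
python3 rel.py -.092 -.105 .128
```

```text
clock: 10.25
eef_pos: [0.4842, -0.1496, 0.1414]
tool_rot: [[-0.001, 0.273, 0.962], [-0.002, 0.962, -0.273], [-1.0, -0.002, 0.0]]
wrist_force: [-1.2, -0.0, 1.5]
width: -0.0003
shift [-0.0006  0.0006  0.0074]
turn [0.     0.0001 0.0022] F [-1.2088 -0.0245  1.5165] w -0.00028419800842045963 t 10.25 tcp [ 0.4842 -0.1496  0.1414]
```

```bash
python3 -m crank '[[[0,0,0.002,0,0,0,-1],[0,0,0.004,0,0,0,-1],[0,0,0.006,0,0,0,-1],[0,0,0.007,0,0,0,-1],[0,0,0.008,0,0,0,-1],[0,0,0.009,0,0,0,-1],[0,0,0.010,0,0,0,-1],[0,0,0.010,0,0,0,-1]]]'
python3 rel.py -.092 -.105 .128
```

```text
clock: 11.25
eef_pos: [0.4884, -0.1508, 0.1413]
tool_rot: [[-0.011, 0.274, 0.962], [-0.0, 0.962, -0.274], [-1.0, -0.003, -0.01]]
wrist_force: [-29.2, 6.4, 19.0]
width: 0.0002
shift [-0.0008  0.0006  0.0029]
turn [-0.0005 -0.0102  0.0031] F [-29.2172   6.3925  19.0442] w 0.0002119906506309785 t 11.25 tcp [ 0.4884 -0.1508  0.1413]
```

The right bolt hit a firm stop at 29 N. Next I'll retreat and check.

```bash
python3 -m crank '[[[0,0,-0.025,0,0,0,-1],[0,0,-0.050,0,0,0,-1],[-0.050,0,-0.060,0,0,0,-1],[-0.100,0,-0.070,0,0,0,-1],[-0.120,0.050,-0.080,0,0,0,-1],[-0.120,0.100,-0.080,0,0,0,-1],[-0.120,0.150,-0.080,0,0,0,-1],[-0.120,0.200,-0.080,0,0,0,-1]]]'
python3 - <<'E'
from workcell import vision; import cv2, numpy as np
a=vision.snapshot("top")[150:280,270:470]; b=vision.snapshot("side")[160:310,260:430]
cv2.imwrite("pics/top3.png",cv2.resize(a,None,fx=4,fy=4,interpolation=cv2.INTER_CUBIC))
cv2.imwrite("pics/side3.png",cv2.resize(b,None,fx=4,fy=4,interpolation=cv2.INTER_CUBIC))
E
```

```text
clock: 12.25
eef_pos: [0.4681, 0.0651, 0.2618]
tool_rot: [[-0.009, 0.274, 0.962], [-0.0, 0.962, -0.274], [-1.0, -0.003, -0.009]]
wrist_force: [1.3, -0.2, -0.8]
width: -0.0002
```

View pics/top3.png

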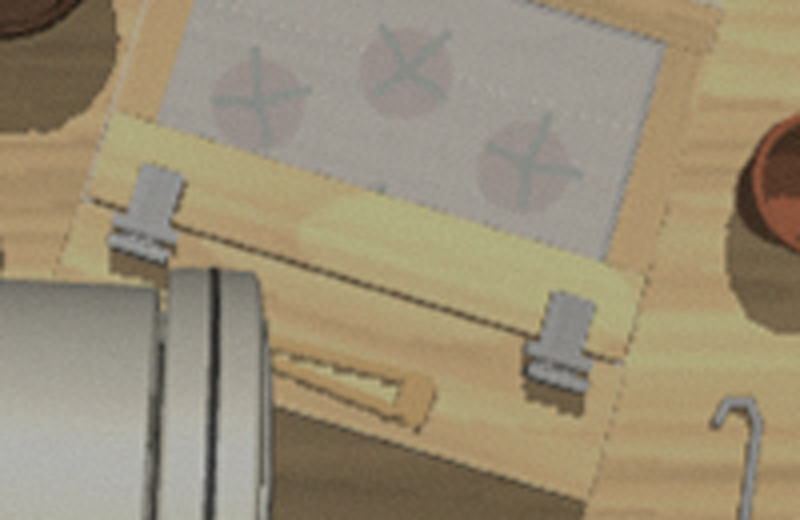

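View pics/side3.png

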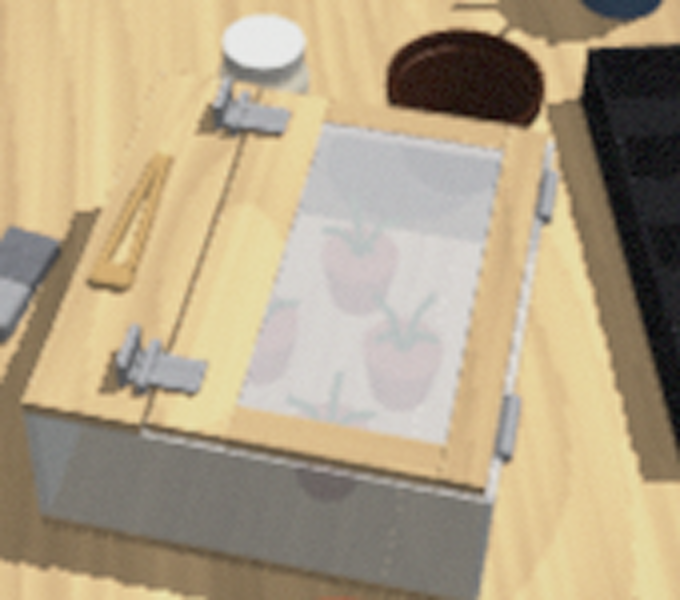

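The top view shows both tongues reaching about 23 mm past the seam: left tip (163,173), right tip (572,298), seam from (90,200) to (625,362). The lid is flat in both views and the tweezers look unmoved. I'm handing the job in.

```bash
python3 -c "
from workcell import arm
s=arm.state();print(s['clock'],s['wrist_force']);print(arm.finish_job())"
```

```text
12.35 [ 0.85220374 -0.98687253 -0.47038483]
the job is handed in; nothing more can be done
None
```

The case is closed: I pushed the lid flat shut with the closed fingertips, then pushed the left bolt and the right bolt home. I handed the job in at 12.35 s with the arm clear of everything.

- **Lid:** it stopped at a tip height of 0.120 m with 31 N measured, and looks flush with the ledge in the later views.
- **Bolts:** both ran into firm stops, at 16 N on the left and 29 N on the right. In the last top view both tongues reach about 23 mm past the seam, against the 24 mm expected.
- **Disagreement:** the fingertip stopped about 3 mm farther in on the left bolt than on the right. I put this down to a small error in my measured case yaw, since both tongues look equally far over the lid.
- **Surroundings:** the tweezers look unmoved, and I saw no change in the other things in view. I judged this by eye, and the last pictures don't show the whole bench. The arm hid part of the left ledge and the near end of the tweezers in the last top view, though the side view shows them clear.

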